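# Turn the eccentric stop down and push the drum carriage up to it

## Task

Bring the drum carriage to its closest working distance. First, with the carriage still parked, push the upright crank pin round until the eccentric cam is at its low point (its lobe and pin pointing straight away from the carriage); then gently push the carriage forward by its upright tail plate until its nose rests against the cam. Use only the outside of the fingers: grip and lift nothing, leave the other things where they stand, and finish clear of everything.

Things in the scene. Friction and masses are not known exactly. Their poses are not given: they have to be found in the camera images.
- fixture: Fixed grey-painted base plate, 320 x 170 x 12 mm. Origin on the table, 5 mm behind the plate's middle. Its x axis is forward, from carriage to cam, and points to the robot's left (+y) give or take 26 degrees; z is up. Two steel guide rails lie along x at y = +-37 mm, from x = -145 to +20 mm, 62 mm apart inside, tops 26 mm above the table.
- cam_axis (a point): The cam's vertical pivot (dark washer, brass bolt) at x = +85 mm, y = 0 of the fixture, on the cam's upper face 32 mm above the table. The cam is a steel disc 80 mm in diameter, 14 mm thick, its centre 20 mm off the pivot.
- cam_pin (a point): Mid-height (56 mm above the table) of the black upright crank pin on the cam, 14 mm in diameter, standing from 32 to 80 mm above the table, 45 mm from the pivot on the side of the lobe (the disc's wide side). It goes round with the cam; about 4 N sideways on it turns the cam, which stays where it is left.
- cam (a joint): Cam angle, rad, counter-clockwise from above. 0 and 6.283 are both the low point: lobe and pin point along the fixture's +x, straight away from the carriage. 3.14 is the high point, lobe towards the carriage. It turns either way between -1.0 and 7.28 and starts between 1.3 and 4.98; no stop or click at the low point.
- carriage: White carriage, about 0.45 kg, loose in the guide, slides along the fixture's x with 2 to 4 N. Origin: centre of its underside, 12 mm above the table; axes as the fixture's. Block 80 x 60 x 18 mm; nose reaches 65 mm ahead; 44 mm metal drum at x = -20 to +24 mm, top 72 mm up. Starts at fixture x = -65 to -47 mm; against the low cam it is at x = 0 (high cam: -40 mm).
- tail (a point): Middle of the rear face of the carriage's upright tail plate (56 mm wide, 6 mm thick, its top 75 mm above the table), 40 mm behind the carriage's origin and 47 mm above the table. Push here along the fixture's +x.
- vial: Small capped glass vial, 24 mm across, 45 mm high, standing on the plate beside a rail; leave it. Origin at its underside.
- collar: Brass collar, 26 mm across, 12 mm high, lying on the plate beside the other rail; leave it. Origin at its underside.
- beaker: Glass beaker, 70 mm across, 90 mm high, on the table to the left; leave it. Origin at its underside.
- flask: Amber bottle, 64 mm across, 130 mm high, on the table to the left; leave it. Origin at its underside.
- dish: Flat glass dish, 90 mm across, 15 mm high, on the table to the right; leave it. Origin at its underside.
- driver: Screwdriver, 160 mm long, lying on the table beyond the fixture; leave it.
- jar: White jar, 56 mm across, 70 mm high, on the table to the right; leave it. Origin at its underside.
Mind the look-alikes: they are no part of the job. What is shaped like the carriage but pink or turquoise is not meant.

How it is judged:
By the outcome, as a careful person would: the job done as asked, in the order asked, and still so for the second after the job is handed in, with the robot touching nothing.
It also fails if it takes over 64 s, if anything falls off the work surface, if the arm or the gripper's body presses on something with over 40 N, if the wrist force passes 120 N, or if a joint passes its speed limit or range.

## Robot

A 6-joint arm with a two-finger parallel gripper is mounted at the origin on the work surface. World frame = base frame: x ahead of the robot, y to its left, z up, the work surface at z = 0. Lengths are in mm, angles in degrees, forces in N, time in s.
With the tool pointing down it reaches from about 300 to 850 mm from the base axis. Payload 4.2 kg.
Tool frame: the origin (TCP) lies at the centre of the arm's flange, where the gripper is bolted on; the fingertips stand 191 mm ahead of it and the grasp point (between the pads) lies 172 mm ahead of it; y points along the fingers, x is the direction in which the jaws open and shut, and the axes are right-handed (so a half turn about y gives the same grasp; the last joint's range is limited). The gripper opens to 91 mm and grips with 3 to 60 N. Pads are 32 mm wide; open, the fingers measure 118 mm over their backs; the gripper's body (76 mm by 178 mm) begins 60 mm behind the grasp point.
Start: joints at [73.625, 18.312, 89.639, -0, 72.044, -1.146], TCP at [151.038, 554.807, 404.776] pointing down, gripper open.
Joint ranges: [-177.97, 177.97], [-48.28, 115.42], [12.27, 149.76], [-77.06, 257.06], [2.81, 150.46], [-146.56, 146.56]. Speed limits (degrees/s): [147.25, 147.25, 180, 180, 180, 180].

## Interface

Orientations are given as [roll, pitch, yaw] about the fixed x, y, z axes, in that order (R = Rz(yaw) Ry(pitch) Rx(roll)).
In Python, from workcell import env gives the robot as it stands.
- The arm moves only by the tool carry_out, never from a script. Its argument "increments" is a list of rows, each a list of 3 entries, a list of its own where there are three numbers: the turn, a rotation vector about the tool's x, y, z in rad, then the shift along the tool's x, y, z in mm, then the closure, from 0 (fully open) to 1 (shut). In form: [[[wx, wy, wz], [dx, dy, dz], claw], ...]. A call has 1 to 10 rows; each row is the pose to reach, as a shift and turn from the pose commanded when the call began, along the tool's axes at that moment; what a row does not reach only later rows make up. A row lasts 1/12 s, in which the tool goes at most 41.7 mm and 7.16 degrees, less where a joint would pass 70% of its speed; a pose out of reach is approached as far as the arm can. A call with a gripper value outside its range is refused whole. The fingers move at their own pace and stop on an object; "force" is the grip in N (left out, the last holds). Time passes only in rows, so rows that repeat a pose let the fingers close. It gives the time, the measured TCP pose, the force and the opening at its end, in the units of the state.
- env.state(): the state, without advancing time (a new reading comes with each control period).
- env.grab_frame(name): name is "scene" or "top"; returns a dict with "frame" (480x640x3 uint8, blue, green, red), "z_map" (480x640 float32, mm along the optical axis (not along the pixel's ray), 0 where there is no reading), "camera_matrix" (3x3 intrinsics, pixels), "rvec" (rotation vector, rad) and "tvec" (3), from world to camera coordinates, as OpenCV has them. Camera axes: x right, y down, z forward; pixel columns grow to the right and rows downward; lengths in mm; the calibration is good to about 2 mm. A picture is of the moment at which its call begins.
- env.job_done(): hands the job in, once; it reports no verdict.
The state is a dict: "time_s": time; "qpos": joint angles; "qvel": joint speeds; "effort": joint torques, N m; "ee_pos": TCP position; "ee_rot": TCP orientation; "force": force on the tool from outside, world axes, zero at the start; "torque": the same for the moment, N m; "gripper_width": finger opening in mm.
Only numpy, scipy, OpenCV 4.12 (cv2) and the standard library are available. Lean on these libraries where they do the work, as an engineer would, in place of code of your own. Each camera call takes 0.05 s, during which the arm holds its last target. There are 200 camera calls.

## Working session

There is one attempt and no reset: what is moved stays moved. The work goes in short steps, Python scripts to look and compute and a tool call to move; the robot and the scene stay as the last step left them, time stands still between calls to the robot, and variables do not carry over. Pictures are saved under pics/ and viewed, about 8 in all and at most 12, crops included, and the job is handed in when it is done.

Besides the shell and the picture viewer there is one more tool, called after "Call:" as name(argument=value, ...), one argument or row to a line, values as JSON. carry_out: Moves the arm, as the interface text tells. Its arguments: {"type":"object","properties":{"increments":{"type":"array","items":{"type":"array"}},"force":{"type":"number"}},"required":["increments"]}

```bash
ls; mkdir -p pics; python3 - <<'E'
from workcell import env
import cv2,numpy as np
for n in("scene","top"):
    f=env.grab_frame(n); cv2.imwrite(f"pics/{n}0.png",f["frame"]); np.savez(f"/tmp/{n}0.npz",**f)
    R=cv2.Rodrigues(f["rvec"])[0]; print(n,-R.T@np.ravel(f["tvec"]),R[2],f["camera_matrix"][0])
print(env.state())
E
```

```text
pics
scene [1124.73004739 -375.96181343 1121.0229866 ] [-0.44218654  0.30892518 -0.84204293] [576.58211698   0.         315.52542444]
top [ 405.58598568  -17.60617974 1071.85103161] [ 0.13451763  0.01822609 -0.99074357] [469.7084919    0.         320.88693395]
{'time_s': 0.1, 'qpos': array([ 7.36251813e+01,  1.83483554e+01,  8.96975512e+01, -1.33486285e-03,
        7.20429367e+01, -1.14574429e+00]), 'qvel': array([ 0.06569462, -0.00999457, -0.26148852, -0.00271591,  0.06699787,
        0.02548457]), 'effort': array([-1.10208995e-03, -4.13332343e+01, -2.32507360e+01,  7.28171412e-02,
        4.22021875e-02, -5.26881809e-05]), 'ee_pos': array([151.00324095, 554.67911303, 404.01296679]), 'ee_rot': array([-8.99994925e+01,  8.88509675e-02,  7.47713385e+01]), 'force': array([ 0.84926171, -0.3189457 ,  0.21394931]), 'torque': array([-0.01848272, -0.01587409,  0.00843541]), 'gripper_width': 91.37032123949025}
```

View pics/top0.png

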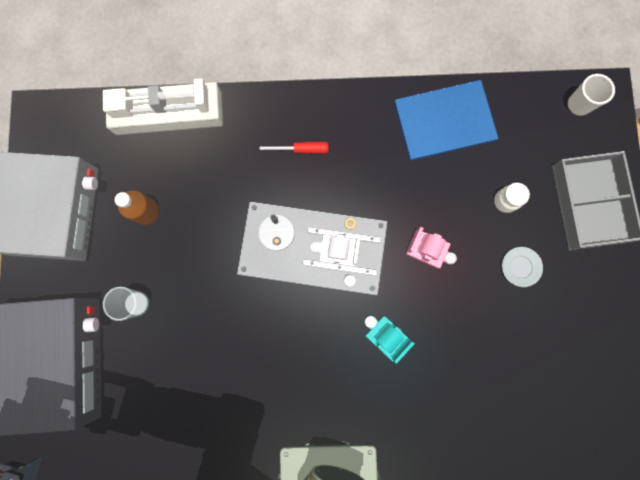

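View pics/scene0.png

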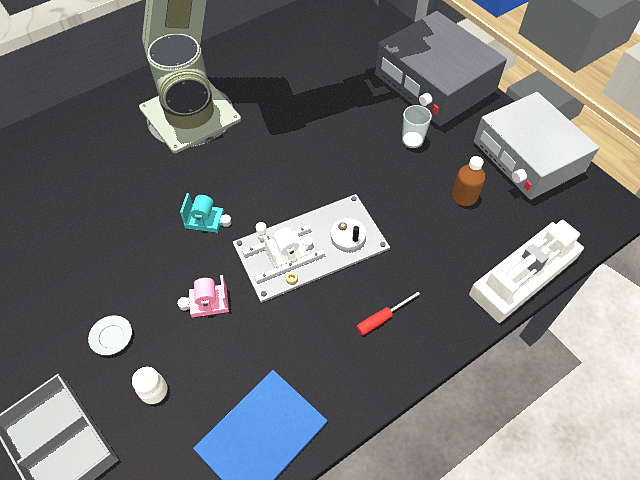

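Top view: the fixture plate spans (240–387, 203–295), with the cam disc at (276,232), the pin at (275,219) and the bolt at (277,241). The white carriage is at (340,248) with its tail at about x=357, so forward is image-left. The scene view agrees: pin (355,234), cam (348,234).

```bash
cat > h.py <<'E'
import cv2,numpy as np
def load(n,k=0): return dict(np.load(f"/tmp/{n}{k}.npz"))
def ray(f,uv,z):
    R=cv2.Rodrigues(f["rvec"])[0]; t=f["tvec"].ravel(); C=-R.T@t
    d=R.T@np.linalg.inv(f["camera_matrix"])@np.array([uv[0],uv[1],1.]); return C+d*(z-C[2])/d[2]
def proj(f,P): return cv2.projectPoints(np.float64(P).reshape(-1,3),f["rvec"],f["tvec"],f["camera_matrix"],None)[0].reshape(-1,2)
def pts(f):
    v,u=np.mgrid[:480,:640]; K=f["camera_matrix"];z=f["z_map"]
    P=np.stack([(u-K[0,2])/K[0,0]*z,(v-K[1,2])/K[1,1]*z,z],-1)
    return (P-f["tvec"].ravel())@cv2.Rodrigues(f["rvec"])[0]
def fixture(f,box):
    m=(f["frame"].min(2)>75).astype(np.uint8)*255
    k=np.zeros_like(m);x0,y0,x1,y1=box;k[y0:y1,x0:x1]=255;m&=k
    c=max(cv2.findContours(m,cv2.RETR_EXTERNAL,cv2.CHAIN_APPROX_NONE)[0],key=cv2.contourArea)
    W=np.float32([ray(f,p,12)[:2] for p in cv2.convexHull(c)[:,0]])
    (cx,cy),(w,h),a=cv2.minAreaRect(W); b=cv2.boxPoints(((cx,cy),(w,h),a))
    e=[b[1]-b[0],b[2]-b[1]]; e=max(e,key=np.linalg.norm); e=e/np.linalg.norm(e); e=e*np.sign(e[1])
    return np.array([cx,cy])-5*e,e,(w,h)
E
python3 - <<'E'
from h import *
for n,box in(("top",(225,190,400,305)),("scene",(225,185,400,305))):
    f=load(n); o,e,s=fixture(f,box); yv=np.array([-e[1],e[0]])
    print(n,"origin",o,"ang",np.degrees(np.arctan2(e[1],e[0])),s)
    P=pts(f); L=np.dstack([(P[...,:2]-o)@e,(P[...,:2]-o)@yv,P[...,2]])
    g=f["frame"].max(2)
    m=(g<70)&(np.abs(L[...,0]-85)<60)&(np.abs(L[...,1])<60)&(P[...,2]>38)&(P[...,2]<95)
    q=L[m]; print("pin pts",len(q),np.median(q,0),q[q[:,2]>72].mean(0) if (q[:,2]>72).any() else None, q[:,2].max() if len(q) else 0)
    v,u=np.where(m); print(u.min(),u.max(),v.min(),v.max())
    c=(np.abs(L[...,1])<25)&(L[...,0]<0)&(L[...,0]>-150)&(P[...,2]>60)&(P[...,2]<90)
    q=L[c]; h=np.histogram(q[:,0],np.arange(-150,1,6)); print(h[0],[round(x) for x in h[1]])
    w=np.array([*(o+85*e),32]); print("pivot px",proj(f,w),w)
    s=4; x0,y0,x1,y1=box; cv2.imwrite(f"pics/c_{n}.png",cv2.resize(f["frame"][y0:y1,x0:x1],None,fx=s,fy=s,interpolation=cv2.INTER_CUBIC))
E
```

```text
top origin [539.89613624   9.08072948] ang 88.400444 (378.5841979980469, 261.59918212890625)
pin pts 0 [nan nan nan] None 0
  return _methods._mean(a, axis=axis, dtype=dtype,
  ret = um.true_divide(
Traceback (most recent call last):
ValueError: zero-size array to reduction operation minimum which has no identity
```

```bash
sed -i 's/min(2)>75/min(2)>115/' h.py
cat > m.py <<'E'
from h import *
import sys
k=sys.argv[1]
for n,box in(("top",(225,190,400,305)),("scene",(225,185,400,305))):
    f=load(n,k); s=4; x0,y0,x1,y1=box; cv2.imwrite(f"pics/c_{n}{k}.png",cv2.resize(f["frame"][y0:y1,x0:x1],None,fx=s,fy=s,interpolation=cv2.INTER_CUBIC))
    print(f["frame"][y0+2,x0:x0+40:10].tolist())
    o,e,s=fixture(f,box); yv=np.array([-e[1],e[0]])
    print(n,"origin",o,"ang",np.degrees(np.arctan2(e[1],e[0])),s)
    P=pts(f); L=np.dstack([(P[...,:2]-o)@e,(P[...,:2]-o)@yv,P[...,2]])
    g=f["frame"].max(2)
    m=(g<70)&(np.abs(L[...,0]-85)<70)&(np.abs(L[...,1])<70)&(P[...,2]>38)&(P[...,2]<95)
    if m.any():
        q=L[m]; v,u=np.where(m); print("pin",len(q),np.median(q,0),q[q[:,2]>72].mean(0),q[:,2].max(),u.min(),u.max(),v.min(),v.max())
    c=(np.abs(L[...,1])<25)&(L[...,0]<0)&(L[...,0]>-150)&(P[...,2]>60)&(P[...,2]<90)
    h=np.histogram(L[c][:,0],np.arange(-150,1,6)); print(h[0].tolist())
    w=np.array([*(o+85*e),32]); print("pivot px",proj(f,w),w)
E
python3 m.py 0
```

```text
[[67, 65, 66], [70, 66, 69], [72, 69, 72], [74, 70, 73]]
top origin [536.45673633  17.20212173] ang 79.87883 (321.46453857421875, 172.048095703125)
[0, 0, 0, 0, 0, 0, 0, 0, 0, 55, 13, 0, 29, 57, 60, 65, 66, 63, 58, 42, 0, 0, 0, 0, 0]
pivot px [[276.49593371 241.04295513]] [551.39381862 100.87937546  32.        ]
[[65, 63, 65], [66, 64, 66], [63, 62, 62], [68, 66, 66]]
scene origin [526.05161595  17.92572117] ang 79.9339 (319.9012756347656, 196.8206024169922)
pin 74 [ 91.95243245 -58.16015927  65.22336526] [ 93.40755848 -55.64389532  78.06558251] 83.55693227818107 342 358 226 240
[0, 0, 0, 0, 0, 0, 0, 0, 16, 52, 2, 0, 42, 47, 41, 44, 37, 35, 29, 10, 0, 0, 0, 0, 0]
pivot px [[340.24812246 223.32859613]] [540.90827489 101.61729527  32.        ]
```

View pics/c_top0.png

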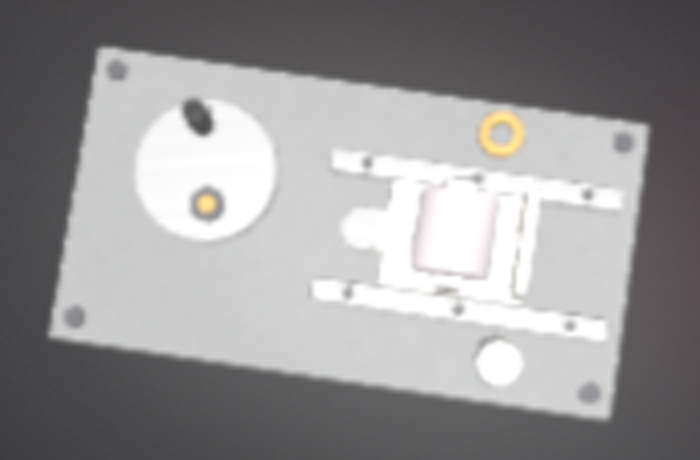

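The top-view fit gives 321 x 172 mm (nominal 320 x 170). The bolt in the crop at (207,204) projects onto the computed pivot. The pin is about 46 mm from the pivot (nominal 45), with the cam at about 4.88 rad. The carriage is at x ≈ -57, within its range. The low point is reached by turning counter-clockwise by about 80°. I'm setting out now with the fingers closed.

Call:
carry_out(
  increments=[
    [[0, 0.12, 0], [-23, 0, -36], 1],
    [[0, 0.24, 0], [-46, 0, -71], 1],
    [[0, 0.36, 0], [-69, 0, -107], 1],
    [[0, 0.48, 0], [-92, 0, -142], 1],
    [[0, 0.6, 0], [-115, 0, -178], 1],
    [[0, 0.72, 0], [-138, 0, -214], 1],
    [[0, 0.84, 0], [-161, 0, -249], 1],
    [[0, 0.96, 0], [-184, 0, -285], 1],
    [[0, 1.08, 0], [-207, 0, -320], 1],
    [[0, 1.2, 0], [-230, 0, -356], 1],
  ],
  force=10,
)

```text
time_s: 0.93
ee_pos: [430.1, 242.8, 404.6]
ee_rot: [-90.0, 0.0, 5.7]
force: [0.2, 1.1, -0.7]
gripper_width: 27.2
```

```bash
cat > go.py <<'E'
from h import *
from workcell import env
from scipy.spatial.transform import Rotation as Ro
O=np.array([536.46,17.2]);A=np.radians(79.88);E=np.array([np.cos(A),np.sin(A)]);Y=np.array([-E[1],E[0]]);PV=O+85*E
def cmd(xy,tip,yaw):
    "increment from measured pose to the fingertips at xy,tip with tool yaw"
    s=env.state(); R=Ro.from_euler('xyz',s["ee_rot"],degrees=True); T=Ro.from_euler('xyz',[-90,0,yaw],degrees=True)
    d=np.array([*xy,tip+191])-s["ee_pos"]
    print("t",s["time_s"],s["ee_pos"].round(1),s["ee_rot"].round(2),"w",round(s["gripper_width"],1),"F",s["force"].round(1),"| turn",(R.inv()*T).as_rotvec().round(3),"shift",R.inv().apply(d).round(1))
def push(th,gap=0,half=16):
    "pusher xy and yaw behind the pin at cam angle th (deg)"
    a=A+np.radians(th); r=np.array([np.cos(a),np.sin(a)]); t=np.array([-r[1],r[0]])
    return PV+45*r-t*(half+7+gap), np.degrees(a)
E
python3 - <<'E'
from go import *
p,y=push(-80.7,12); cmd(p,213,y); cmd(p,46,y)
E
```

```text
t 0.9333 [430.1 242.8 404.6] [-9.00e+01  2.00e-02  5.68e+00] w 27.2 F [ 0.2  1.1 -0.7] | turn [ 0.     0.113 -0.   ] shift [ 147.4    0.5 -193.1]
t 0.9333 [430.1 242.8 404.6] [-9.00e+01  2.00e-02  5.68e+00] w 27.2 F [ 0.2  1.1 -0.7] | turn [ 0.     0.113 -0.   ] shift [ 147.5  167.5 -193.1]
```

Call:
carry_out(
  increments=[
    [[0, 0.05, 0], [24, 0, -32], 1],
    [[0, 0.11, 0], [49, 0, -64], 1],
    [[0, 0.11, 0], [74, 0, -97], 1],
    [[0, 0.11, 0], [98, 0, -129], 1],
    [[0, 0.11, 0], [123, 0, -161], 1],
    [[0, 0.113, 0], [147.5, 0, -193], 1],
    [[0, 0.113, 0], [147.5, 35, -193], 1],
    [[0, 0.113, 0], [147.5, 70, -193], 1],
    [[0, 0.113, 0], [147.5, 100, -193], 1],
    [[0, 0.113, 0], [147.5, 100, -193], 1],
  ],
)

```text
time_s: 1.77
ee_pos: [594.2, 67.6, 298.0]
ee_rot: [-90.1, 0.8, -0.5]
force: [-1.8, 0.5, 0.2]
gripper_width: 0.7
```

```bash
python3 - <<'E'
from go import *
p,y=push(-80.7,12); cmd(p,46,y)
for n in("scene","top"):
    f=env.grab_frame(n); np.savez(f"/tmp/{n}1.npz",**f)
    c=f["frame"][150:330,230:430]; cv2.imwrite(f"pics/{n}1.png",cv2.resize(c,None,fx=3,fy=3,interpolation=cv2.INTER_CUBIC))
E
```

```text
t 1.7667 [594.2  67.6 298. ] [-90.08   0.8   -0.5 ] w 0.7 F [-1.8  0.5  0.2] | turn [ 0.001  0.006 -0.014] shift [ 2.6 61.  -2.2]
```

View pics/scene1.png

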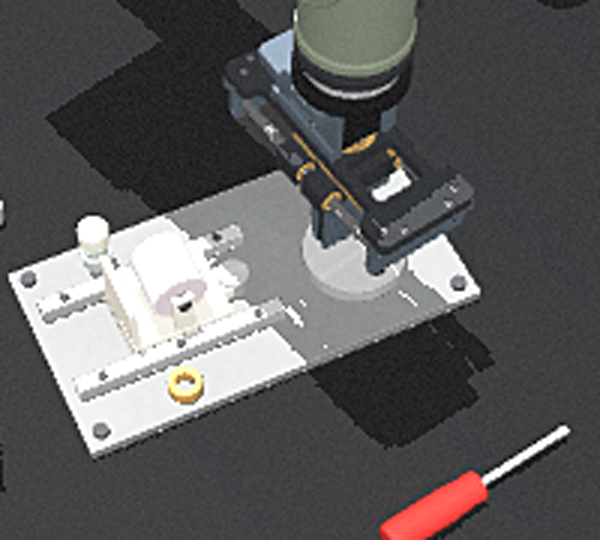

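The scene crop shows the gripper over the cam, hiding the pin. What look like two blue legs are at (325,230) and (378,260). I'll check where the fingertips and pin should project.

```bash
python3 - <<'E'
from go import *
for n in("scene","top"):
    f=load(n,1)
    print(n,((proj(f,[[597,100,80],[597,100,32],[594,68,107],[580,68,107],[608,68,107],[594,68,190],[*PV,32]])-[230,150])*3).round())
E
```

```text
scene [[377. 235.]
 [374. 271.]
 [341. 233.]
 [329. 219.]
 [353. 246.]
 [345. 163.]
 [338. 230.]]
top [[132. 201.]
 [140. 213.]
 [173. 197.]
 [174. 216.]
 [173. 177.]
 [161. 172.]
 [139. 273.]]
```

View pics/top1.png

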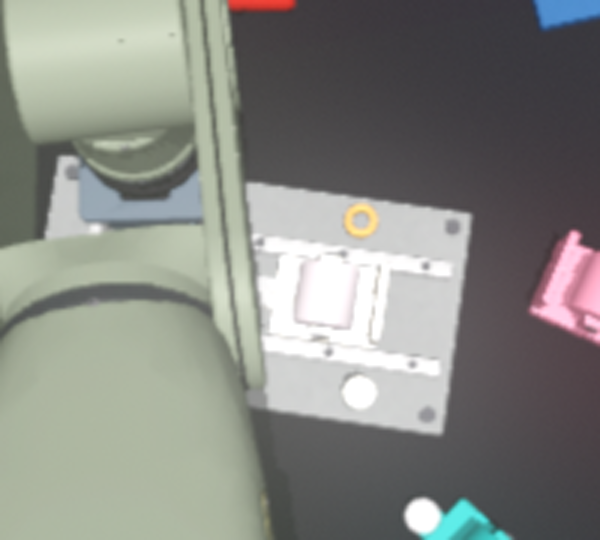

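In the scene crop, the closed fingers are at about (340,235) and the pin's lower end is at about (377,265). Both fall where predicted, so the estimate holds. In the top view the arm hides the cam. Descending beside the pin.

Call:
carry_out(
  increments=[
    [[0, 0, -0.007], [1, 30, -1], 1],
    [[0, 0.006, -0.014], [2.6, 61, -2], 1],
    [[0, 0.006, -0.014], [2.6, 61, -2], 1],
    [[0, 0.006, -0.014], [2.6, 61, -2], 1],
  ],
)

```text
time_s: 2.2
ee_pos: [599.2, 66.5, 245.0]
ee_rot: [-90.0, -0.8, -0.8]
force: [0.2, 0.8, -0.1]
gripper_width: 0.4
```

```bash
cat > arc.py <<'E'
from go import *
import sys
def arc(ths,tip=46,half=16):
    s=env.state(); R=Ro.from_euler('xyz',s["ee_rot"],degrees=True); print(s["time_s"],s["ee_pos"].round(1),s["ee_rot"].round(1),s["force"].round(1))
    for th in ths:
        p,y=push(th,0,half); T=Ro.from_euler('xyz',[-90,0,y],degrees=True); d=np.array([*p,tip+191])-s["ee_pos"]
        print(th,(R.inv()*T).as_rotvec().round(2).tolist(),R.inv().apply(d).round(1).tolist())
if __name__=="__main__": arc([float(x) for x in sys.argv[1:]])
E
python3 arc.py -92 -86 -80 -75 -70 -65 -60 -55 -50
```

```text
2.2 [599.2  66.5 245. ] [-90.   -0.8  -0.8] [ 0.2  0.8 -0.1]
-92.0 [-0.0, 0.2, 0.01] [-8.8, 7.8, 2.4]
-86.0 [-0.0, 0.09, 0.01] [-5.7, 7.9, 6.7]
-80.0 [-0.0, -0.01, 0.01] [-3.1, 7.9, 11.3]
-75.0 [0.0, -0.1, 0.01] [-1.3, 8.0, 15.3]
-70.0 [0.0, -0.19, 0.01] [0.1, 8.0, 19.5]
-65.0 [0.0, -0.27, 0.01] [1.2, 8.0, 23.8]
-60.0 [0.0, -0.36, 0.01] [1.9, 8.0, 28.1]
-55.0 [0.0, -0.45, 0.01] [2.2, 8.0, 32.5]
-50.0 [0.0, -0.54, 0.01] [2.1, 8.0, 36.9]
```

Call:
carry_out(
  increments=[
    [[0, 0, 0], [0, 0, 0], 1],
    [[0, 0, 0], [0, 0, 0], 1],
    [[0, 0, 0], [0, 0, 0], 1],
    [[0, 0, 0], [0, 0, 0], 1],
  ],
)

```text
time_s: 2.53
ee_pos: [599.2, 66.3, 245.4]
ee_rot: [-90.0, -1.0, -0.8]
force: [0.1, 0.3, 0.9]
gripper_width: 0.5
```

```bash
python3 arc.py -80 -75 -70 -65 -60 -55 -50
```

```text
2.5333 [599.2  66.3 245.4] [-90.   -1.   -0.8] [0.1 0.3 0.9]
-80.0 [-0.0, -0.01, 0.02] [-3.1, 8.3, 11.4]
-75.0 [0.0, -0.1, 0.02] [-1.4, 8.4, 15.4]
-70.0 [0.0, -0.19, 0.02] [0.1, 8.4, 19.6]
-65.0 [0.0, -0.27, 0.02] [1.1, 8.4, 23.9]
-60.0 [0.0, -0.36, 0.02] [1.8, 8.4, 28.2]
-55.0 [0.0, -0.45, 0.02] [2.1, 8.4, 32.6]
-50.0 [0.0, -0.54, 0.02] [2.0, 8.4, 37.1]
```

Settled (z is 8 mm high, which I'll fold in). Pushing the pin round along the arc.

Call:
carry_out(
  increments=[
    [[0, -0.01, 0.02], [-3, 8, 7], 1],
    [[0, -0.01, 0.02], [-3, 8.4, 11.4], 1],
    [[0, -0.05, 0.02], [-2, 8.4, 13.4], 1],
    [[0, -0.1, 0.02], [-1.4, 8.4, 15.4], 1],
    [[0, -0.14, 0.02], [-0.5, 8.4, 17.5], 1],
    [[0, -0.19, 0.02], [0, 8.4, 19.6], 1],
    [[0, -0.27, 0.02], [1, 8.4, 24], 1],
    [[0, -0.36, 0.02], [1.8, 8.4, 28], 1],
    [[0, -0.36, 0.02], [1.8, 8.4, 28], 1],
    [[0, -0.36, 0.02], [1.8, 8.4, 28], 1],
  ],
)

```text
time_s: 3.37
ee_pos: [601.0, 94.6, 234.9]
ee_rot: [-90.1, 0.4, 19.7]
force: [0.6, -1.2, -0.7]
gripper_width: 0.3
```

```bash
python3 arc.py -60 -55 -50 -45 -40 -35 -30 -25 -20
```

```text
3.3667 [601.   94.6 234.9] [-90.1   0.4  19.7] [ 0.6 -1.2 -0.7]
-60.0 [0.0, -0.0, -0.01] [0.5, -2.1, -0.2]
-55.0 [0.0, -0.09, -0.01] [2.3, -2.1, 3.8]
-50.0 [0.0, -0.18, -0.01] [3.7, -2.1, 8.0]
-45.0 [0.0, -0.26, -0.01] [4.8, -2.1, 12.3]
-40.0 [-0.0, -0.35, -0.01] [5.6, -2.1, 16.6]
-35.0 [-0.0, -0.44, -0.01] [5.9, -2.1, 21.0]
-30.0 [-0.0, -0.53, -0.01] [5.9, -2.2, 25.4]
-25.0 [-0.0, -0.61, -0.01] [5.4, -2.2, 29.8]
-20.0 [-0.0, -0.7, -0.01] [4.6, -2.1, 34.1]
```

Call:
carry_out(
  increments=[
    [[0, -0.09, 0], [2.3, -2, 3.8], 1],
    [[0, -0.18, 0], [3.7, -2, 8], 1],
    [[0, -0.26, 0], [4.8, -2, 12.3], 1],
    [[0, -0.35, 0], [5.6, -2, 16.6], 1],
    [[0, -0.44, 0], [5.9, -2, 21], 1],
    [[0, -0.53, 0], [5.9, -2, 25.4], 1],
    [[0, -0.61, 0], [5.4, -2, 29.8], 1],
    [[0, -0.7, 0], [4.6, -2, 34], 1],
    [[0, -0.7, 0], [4.6, -2, 34], 1],
    [[0, -0.7, 0], [4.6, -2, 34], 1],
  ],
)

```text
time_s: 4.2
ee_pos: [594.2, 128.0, 237.3]
ee_rot: [-89.9, 0.3, 59.7]
force: [2.5, 0.1, -1.8]
gripper_width: 1.0
```

```bash
python3 - <<'E'
from go import *
import arc
arc.arc([-20,-15,-10,-8,-6,-4,-2,0])
f=env.grab_frame("scene"); np.savez("/tmp/scene2.npz",**f)
c=f["frame"][170:290,270:430]; cv2.imwrite("pics/scene2.png",cv2.resize(c,None,fx=5,fy=5,interpolation=cv2.INTER_CUBIC))
for th in(-20,-10,0):
    r=45*np.array([np.cos(A+np.radians(th)),np.sin(A+np.radians(th))]); q=PV+r
    print(th,((proj(f,[[*q,80],[*q,32]])-[270,170])*5).round().tolist())
E
```

```text
4.2 [594.2 128.  237.3] [-89.9   0.3  59.7] [ 2.5  0.1 -1.8]
-20 [-0.0, -0.0, -0.0] [0.1, 0.3, 0.4]
-15 [-0.0, -0.09, -0.0] [1.9, 0.3, 4.5]
-10 [-0.0, -0.18, -0.0] [3.3, 0.3, 8.6]
-8 [-0.0, -0.21, -0.0] [3.8, 0.3, 10.3]
-6 [-0.0, -0.25, -0.0] [4.3, 0.3, 12.0]
-4 [-0.0, -0.28, -0.0] [4.6, 0.3, 13.7]
-2 [-0.0, -0.32, -0.0] [4.9, 0.3, 15.5]
0 [-0.0, -0.35, -0.0] [5.2, 0.3, 17.2]
-20 [[468.0, 214.0], [461.0, 275.0]]
-10 [[464.0, 200.0], [458.0, 261.0]]
0 [[457.0, 186.0], [451.0, 248.0]]
```

View pics/scene2.png

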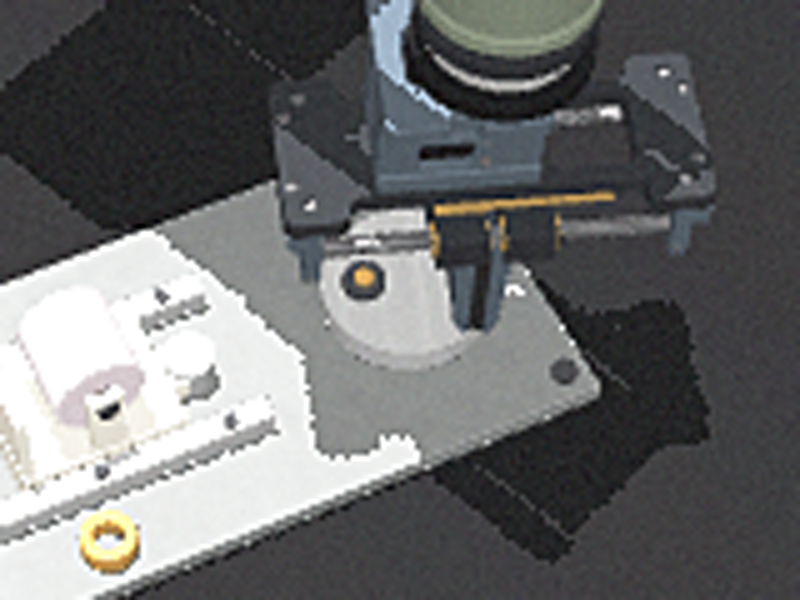

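The cam has turned: the bolt is at (362,280) and the disc now lies to its right, with the fingers at (478,290) in front of the hidden pin. I'll go on to about -3°, back off and measure.

Call:
carry_out(
  increments=[
    [[0, -0.09, 0], [1.9, 0, 4.5], 1],
    [[0, -0.18, 0], [3.3, 0, 8.6], 1],
    [[0, -0.25, 0], [4.3, 0, 12], 1],
    [[0, -0.28, 0], [4.6, 0, 13.7], 1],
    [[0, -0.3, 0], [4.8, 0, 14.6], 1],
    [[0, -0.3, 0], [4.8, 0, 14.6], 1],
    [[0, -0.3, 0], [4.8, 0, 14.6], 1],
  ],
)

```text
time_s: 4.83
ee_pos: [584.1, 139.4, 237.4]
ee_rot: [-89.8, 0.2, 77.0]
force: [3.1, 1.6, -2.7]
gripper_width: 0.6
```

```bash
python3 arc.py -3 0
```

```text
4.8333 [584.1 139.4 237.4] [-89.8   0.2  77. ] [ 3.1  1.6 -2.7]
-3.0 [-0.0, 0.0, -0.0] [0.1, 0.4, 0.1]
0.0 [-0.0, -0.05, -0.0] [1.2, 0.4, 2.5]
```

Call:
carry_out(
  increments=[
    [[0, 0, 0], [0, 0, -15], 1],
    [[0, 0, 0], [0, -15, -35], 1],
    [[0, 0, 0], [0, -50, -35], 1],
    [[0, 0, 0], [0, -90, -35], 1],
    [[0, 0, 0], [0, -125, -35], 1],
    [[0, 0, 0], [-40, -130, -30], 1],
    [[0, 0, 0], [-80, -130, -20], 1],
    [[0, 0, 0], [-120, -130, -10], 1],
    [[0, 0, 0], [-160, -130, 0], 1],
    [[0, 0, 0], [-200, -130, 10], 1],
  ],
)

```text
time_s: 5.67
ee_pos: [528.0, -54.3, 368.2]
ee_rot: [-89.6, 0.3, 77.1]
force: [0.4, -0.1, -0.2]
gripper_width: 0.4
```

Call:
carry_out(
  increments=[
    [[0, 0, 0], [-40, 0, 5], 1],
    [[0, 0, 0], [-80, 0, 10], 1],
    [[0, 0, 0], [-120, 0, 15], 1],
    [[0, 0, 0], [-150, 0, 15], 1],
    [[0, 0, 0], [-150, 0, 15], 1],
  ],
)

```text
time_s: 6.08
ee_pos: [479.9, -199.9, 369.1]
ee_rot: [-89.6, 0.4, 76.8]
force: [-0.2, -0.1, -0.8]
gripper_width: 0.7
```

```bash
cat > look.py <<'E'
from go import *
import sys
k=sys.argv[1]
print(env.state()["ee_pos"])
im=[]
for n,(x0,y0) in(("scene",(270,180)),("top",(230,195))):
    f=env.grab_frame(n); np.savez(f"/tmp/{n}{k}.npz",**f)
    im.append(cv2.resize(f["frame"][y0:y0+100,x0:x0+130],None,fx=3,fy=3,interpolation=cv2.INTER_CUBIC))
    g=f["frame"].max(2); 
    # dark pin blob: search near pin path
    r0=proj(f,[[*(PV+45*E),56]])[0]; v,u=np.mgrid[:480,:640]
    m=((g<80)&(np.hypot(u-r0[0],v-r0[1])<16)).astype(np.uint8)
    nl,lab,st,ce=cv2.connectedComponentsWithStats(m)
    for i in range(1,nl):
        if st[i,4]>10:
            w=ray(f,ce[i],56)[:2]; d=w-PV; print(n,"blob",st[i].tolist(),ce[i].round(1),"rel",(d@E).round(1),(d@Y).round(1),"deg",np.degrees(np.arctan2(d@Y,d@E)).round(1),"r",np.hypot(*d).round(1))
    # bolt (yellow)
    hsv=cv2.cvtColor(f["frame"],cv2.COLOR_BGR2HSV); b=proj(f,[[*PV,34]])[0]
    m=((hsv[...,1]>90)&(np.hypot(u-b[0],v-b[1])<9)); 
    if m.any():
        c=np.array([u[m].mean(),v[m].mean()]); w=ray(f,c,36)[:2]-PV; print(n,"bolt",c.round(1),b.round(1),"off",(w@E).round(1),(w@Y).round(1))
cv2.imwrite(f"pics/l{k}.png",np.hstack(im))
E
python3 look.py 3
```

```text
[ 479.90978359 -199.87529325  369.06216464]
scene blob [359, 198, 18, 24, 188] [369.6 207.7] rel 70.7 5.9 deg 4.7 r 71.0
scene blob [358, 206, 7, 16, 86] [360.8 213.7] rel 44.8 -0.4 deg -0.5 r 44.8
scene bolt [342.8 225.4] [342.8 226.1] off 0.1 0.5
top bolt [276.1 240.4] [276.4 240.9] off 0.6 -0.9
```

View pics/l3.png

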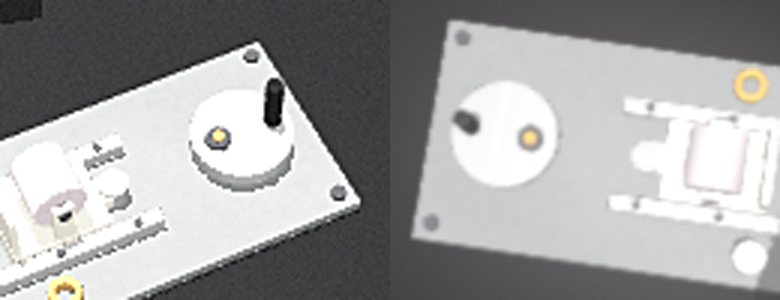

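Left, scene view: the pin is at (273,103) and the bolt at (218,137). Right, top view: the pin is at (465,122), the disc centre near (504,133) and the bolt at (529,138). The cam is within a few degrees of low. I'll cross-check with the top view and the disc.

```bash
cat > deg.py <<'E'
from go import *
import sys
k=sys.argv[1]; f=load("top",k); g=f["frame"]; v,u=np.mgrid[:480,:640]
def rel(c,z,s):
    d=ray(f,c,z)[:2]-PV; print(s,np.round(c,1),"rel",(d@E).round(1),(d@Y).round(1),"deg",np.degrees(np.arctan2(d@Y,d@E)).round(1))
r0=proj(f,[[*(PV+45*E),56]])[0]
w=np.clip(130.-g.max(2),0,None)*(np.hypot(u-r0[0],v-r0[1])<9); rel([(u*w).sum()/w.sum(),(v*w).sum()/w.sum()],56,"pin")
# disc rim: white/grey threshold, ellipse fit of hull
d0=proj(f,[[*(PV+20*E),32]])[0]; m=((g.min(2)>225)&(np.hypot(u-d0[0],v-d0[1])<25)).astype(np.uint8)
c=cv2.convexHull(max(cv2.findContours(m,0,1)[0],key=cv2.contourArea)); e=cv2.fitEllipse(c); print(e); rel(e[0],32,"disc")
for n in("top","scene"):
    o,e2,s=fixture(load(n,k),(225,190,400,305)); print(n,o,np.degrees(np.arctan2(e2[1],e2[0])),s)
E
python3 deg.py 3
```

```text
pin [255.4 235.5] rel 44.6 -2.5 deg -3.2
((267.54888916015625, 239.2236785888672), (34.34352493286133, 35.1846809387207), 57.4468879699707)
disc [267.5 239.2] rel 20.6 -1.1 deg -3.2
top [536.48361993  17.22096539] 79.85998 (321.5227355957031, 172.04600524902344)
scene [526.34045845  17.99794865] 79.78639 (320.2153625488281, 196.9492645263672)
```

The estimates are -3.2 (top pin), -2.1 relative to the bolt, and -0.5 to -1.1 (scene), so the cam is about 1.8° short. I'll give it a small final push of about 1.4 mm beyond the earlier contact pose.

```bash
python3 - <<'E'
from go import *
p,y=push(-1.2,30); cmd(p,175,y); print(p,y)
E
```

```text
t 6.1833 [ 481.1 -196.6  368.9] [-89.6    0.19  76.9 ] w 0.3 F [ 0.2 -0.6 -0.6] | turn [-0.007 -0.031 -0.003] shift [352.3   1.3 -52.6]
[612.19730966 134.59885413] 78.67999999999999
```

Call:
carry_out(
  increments=[
    [[0, 0, 0], [40, 0, -10], 1],
    [[0, 0, 0], [80, 0, -20], 1],
    [[0, 0, 0], [120, 0, -30], 1],
    [[0, 0, 0], [160, 0, -40], 1],
    [[0, 0, 0], [200, 0, -50], 1],
    [[0, 0, 0], [240, 0, -53], 1],
    [[0, 0, 0], [280, 0, -53], 1],
    [[0, -0.03, 0], [320, 0, -53], 1],
    [[-0.007, -0.03, 0], [352, 0, -53], 1],
    [[-0.007, -0.03, 0], [352, 0, -53], 1],
  ],
)

```text
time_s: 7.02
ee_pos: [612.1, 142.5, 366.6]
ee_rot: [-90.0, 0.1, 79.2]
force: [-0.1, -0.3, -0.7]
gripper_width: 0.6
```

Call:
carry_out(
  increments=[
    [[0, 0, 0], [0, 35, 0], 1],
    [[0, 0, 0], [0, 70, 0], 1],
    [[0, 0, 0], [0, 105, 0], 1],
    [[0, 0, 0], [0, 128, 0], 1],
    [[0, 0, 0], [0, 128, 0], 1],
    [[0, 0, 0], [0, 128, 0], 1],
    [[0, 0, 0], [0, 128, 0], 1],
  ],
)

```text
time_s: 7.6
ee_pos: [612.7, 135.3, 240.9]
ee_rot: [-90.2, 0.2, 78.9]
force: [-0.2, 0.2, 0.5]
gripper_width: 0.5
```

```bash
python3 - <<'E'
from go import *
for g in(30,6,0):
    p,y=push(-1.2,g); cmd(p,46,y)
E
```

```text
t 7.6 [612.7 135.3 240.9] [-90.24   0.2   78.86] w 0.5 F [-0.2  0.2  0.5] | turn [ 0.004  0.003 -0.003] shift [-0.8  3.9  0.4]
t 7.6 [612.7 135.3 240.9] [-90.24   0.2   78.86] w 0.5 F [-0.2  0.2  0.5] | turn [ 0.004  0.003 -0.003] shift [-0.7  3.8 24.4]
t 7.6 [612.7 135.3 240.9] [-90.24   0.2   78.86] w 0.5 F [-0.2  0.2  0.5] | turn [ 0.004  0.003 -0.003] shift [-0.7  3.7 30.4]
```

Call:
carry_out(
  increments=[
    [[0.004, 0, 0], [-0.7, 3.7, 10], 1],
    [[0.004, 0, 0], [-0.7, 3.7, 20], 1],
    [[0.004, 0, 0], [-0.7, 3.7, 25], 1],
    [[0.004, 0, 0], [-0.7, 3.7, 27], 1],
    [[0.004, 0, 0], [-0.7, 3.7, 29], 1],
    [[0.004, 0, 0], [-0.7, 3.7, 30.4], 1],
    [[0.004, 0, 0], [-0.7, 3.7, 30.4], 1],
    [[0.004, 0, 0], [-0.7, 3.7, 30.4], 1],
    [[0.004, 0, 0], [-0.7, 3.7, 30.4], 1],
  ],
)

```text
time_s: 8.35
ee_pos: [583.3, 140.1, 236.0]
ee_rot: [-90.0, 0.2, 78.8]
force: [2.9, 0.7, 2.9]
gripper_width: 0.1
```

```bash
python3 arc.py -1.2 0
```

```text
8.35 [583.3 140.1 236. ] [-90.    0.2  78.8] [2.9 0.7 2.9]
-1.2 [0.0, 0.0, -0.0] [0.3, -1.0, 0.5]
0.0 [0.0, -0.02, -0.0] [0.8, -1.0, 1.5]
```

Call:
carry_out(
  increments=[
    [[0, 0, 0], [0, 0, 0.5], 1],
    [[0, 0, 0], [0, 0, 1], 1],
    [[0, 0, 0], [0, 0, 1], 1],
    [[0, 0, 0], [0, 0, 1], 1],
  ],
)

```text
time_s: 8.68
ee_pos: [581.8, 140.4, 235.8]
ee_rot: [-90.0, 0.2, 78.8]
force: [3.5, 3.1, 3.3]
gripper_width: 0.3
```

Call:
carry_out(
  increments=[
    [[0, 0, 0], [0, 0, -15], 1],
    [[0, 0, 0], [0, -15, -35], 1],
    [[0, 0, 0], [0, -50, -35], 1],
    [[0, 0, 0], [0, -90, -35], 1],
    [[0, 0, 0], [0, -125, -35], 1],
    [[0, 0, 0], [-40, -130, -30], 1],
    [[0, 0, 0], [-80, -130, -20], 1],
    [[0, 0, 0], [-120, -130, -10], 1],
    [[0, 0, 0], [-160, -130, 0], 1],
    [[0, 0, 0], [-200, -130, 10], 1],
  ],
)

```text
time_s: 9.52
ee_pos: [530.7, -54.9, 364.9]
ee_rot: [-89.5, 0.3, 78.9]
force: [0.5, -0.1, -0.4]
gripper_width: 0.5
```

Call:
carry_out(
  increments=[
    [[0, 0, 0], [-40, 0, 5], 1],
    [[0, 0, 0], [-80, 0, 10], 1],
    [[0, 0, 0], [-120, 0, 15], 1],
    [[0, 0, 0], [-150, 0, 15], 1],
    [[0, 0, 0], [-150, 0, 15], 1],
    [[0, 0, 0], [-150, 0, 15], 1],
  ],
)

```text
time_s: 10.02
ee_pos: [488.0, -198.9, 365.7]
ee_rot: [-89.6, 0.2, 78.7]
force: [0.5, 0.7, -0.2]
gripper_width: -0.0
```

```bash
python3 look.py 4; python3 deg.py 4; python3 - <<'E'
from go import *
# carriage tail rear edge in both views, and the next approach
for n in("scene","top"):
    f=load(n,4); P=pts(f); d=P[...,:2]-O; x=d@E; y=d@Y
    c=(np.abs(y)<22)&(x<-70)&(x>-125)&(P[...,2]>62)&(P[...,2]<85); q=x[c]
    print(n,len(q),np.percentile(q,[5,50,95]).round(1) if len(q) else 0, np.median(y[c]))
cmd(O-130*E,175,79.9); cmd(O-130*E,38,79.9)
E
```

```text
[ 487.98549296 -198.8525974   365.73753555]
scene blob [359, 198, 18, 24, 189] [369.6 207.7] rel 70.7 5.9 deg 4.8 r 70.9
scene blob [358, 206, 6, 16, 81] [360.3 213.2] rel 44.4 1.3 deg 1.7 r 44.4
scene bolt [342.8 225.4] [342.8 226.1] off 0.1 0.5
top bolt [276.2 240.4] [276.4 240.9] off 0.2 -0.8
pin [255.2 236.3] rel 44.8 -0.6 deg -0.8
((267.5306091308594, 239.60101318359375), (34.324581146240234, 35.39225387573242), 51.946468353271484)
disc [267.5 239.6] rel 20.5 -0.3 deg -0.8
top [536.48361993  17.22096539] 79.85998 (321.5227355957031, 172.04600524902344)
scene [526.14388895  18.05458355] 79.89682 (320.3004455566406, 196.85305786132812)
scene 154 [-97.3 -76.6 -70.6] -1.1004291710636176
top 105 [-94.6 -89.5 -70.6] 0.35058236915845126
t 10.1167 [ 488.9 -197.2  366. ] [-89.68   0.19  78.84] w 0.6 F [-0.3  0.6 -0.9] | turn [-0.006 -0.018 -0.003] shift [89.6 -0.3 -7.5]
t 10.1167 [ 488.9 -197.2  366. ] [-89.68   0.19  78.84] w 0.6 F [-0.3  0.6 -0.9] | turn [-0.006 -0.018 -0.003] shift [ 90.  136.7  -8.3]
```

The cam now reads -0.8 / +0.2 (top) and +1.1 / +1.7 (scene), which is low to within about 1°. Next, the tail (rear face at about -97 mm): going behind it and descending.

Call:
carry_out(
  increments=[
    [[0, 0, 0], [35, 0, -3], 1],
    [[0, 0, 0], [70, 0, -6], 1],
    [[-0.006, -0.018, 0], [90, 0, -8], 1],
    [[-0.006, -0.018, 0], [90, 0, -8], 1],
    [[-0.006, -0.018, 0], [90, 35, -8], 1],
    [[-0.006, -0.018, 0], [90, 70, -8], 1],
    [[-0.006, -0.018, 0], [90, 105, -8], 1],
    [[-0.006, -0.018, 0], [90, 133, -8], 1],
    [[-0.006, -0.018, 0], [90, 135, -8], 1],
    [[-0.006, -0.018, 0], [90, 135, -8], 1],
  ],
)

```text
time_s: 10.95
ee_pos: [513.8, -111.2, 230.4]
ee_rot: [-90.0, 0.3, 79.9]
force: [0.1, -0.3, -0.0]
gripper_width: 0.6
```

Call:
carry_out(
  increments=[
    [[0, 0, 0], [0, 0, 0], 1],
    [[0, 0, 0], [0, 0, 0], 1],
    [[0, 0, 0], [0, 0, 0], 1],
  ],
)

```text
time_s: 11.2
ee_pos: [515.0, -111.8, 233.5]
ee_rot: [-90.5, 0.3, 79.9]
force: [0.0, -0.2, 0.2]
gripper_width: 0.4
```

```bash
python3 - <<'E'
from go import *
for x in(-130,-111,-60,-53.5): cmd(O+x*E,38,79.9)
E
```

```text
t 11.2 [ 515.  -111.8  233.5] [-90.45   0.27  79.88] w 0.4 F [ 0.  -0.2  0.2] | turn [ 0.008 -0.    -0.005] shift [0.8 4.5 1.6]
t 11.2 [ 515.  -111.8  233.5] [-90.45   0.27  79.88] w 0.4 F [ 0.  -0.2  0.2] | turn [ 0.008 -0.    -0.005] shift [19.8  4.4  1.6]
t 11.2 [ 515.  -111.8  233.5] [-90.45   0.27  79.88] w 0.4 F [ 0.  -0.2  0.2] | turn [ 0.008 -0.    -0.005] shift [70.8  4.2  1.6]
t 11.2 [ 515.  -111.8  233.5] [-90.45   0.27  79.88] w 0.4 F [ 0.  -0.2  0.2] | turn [ 0.008 -0.    -0.005] shift [77.3  4.1  1.6]
```

Call:
carry_out(
  increments=[
    [[0.008, 0, 0], [6, 3, 1.6], 1],
    [[0.008, 0, 0], [12, 4, 1.6], 1],
    [[0.008, 0, 0], [16, 4, 1.6], 1],
    [[0.008, 0, 0], [20, 4, 1.6], 1],
    [[0.008, 0, 0], [23, 4, 1.6], 1],
    [[0.008, 0, 0], [26, 4, 1.6], 1],
    [[0.008, 0, 0], [29, 4, 1.6], 1],
    [[0.008, 0, 0], [32, 4, 1.6], 1],
    [[0.008, 0, 0], [35, 4, 1.6], 1],
    [[0.008, 0, 0], [38, 4, 1.6], 1],
  ],
)

```text
time_s: 12.03
ee_pos: [519.6, -74.0, 227.6]
ee_rot: [-89.8, 0.3, 79.9]
force: [-0.7, -4.5, 2.0]
gripper_width: 0.4
```

Call:
carry_out(
  increments=[
    [[0, 0, 0], [3, 0, 0], 1],
    [[0, 0, 0], [6, 0, 0], 1],
    [[0, 0, 0], [9, 0, 0], 1],
    [[0, 0, 0], [12, 0, 0], 1],
    [[0, 0, 0], [15, 0, 0], 1],
    [[0, 0, 0], [18, 0, 0], 1],
    [[0, 0, 0], [20, 0, 0], 1],
    [[0, 0, 0], [22, 0, 0], 1],
    [[0, 0, 0], [24, 0, 0], 1],
    [[0, 0, 0], [26, 0, 0], 1],
  ],
)

```text
time_s: 12.87
ee_pos: [524.2, -48.4, 227.5]
ee_rot: [-89.8, 0.3, 79.9]
force: [-1.1, -5.2, 5.2]
gripper_width: 0.5
```

```bash
python3 - <<'E'
from go import *
cmd(O-53.5*E,38,79.9); print((env.state()["ee_pos"][:2]-O)@E)
E
```

```text
t 12.8667 [524.2 -48.4 227.5] [-89.8    0.27  79.88] w 0.5 F [-1.1 -5.2  5.2] | turn [-0.004 -0.    -0.005] shift [13.2 -1.5 -0.6]
-66.69294389322
```

Call:
carry_out(
  increments=[
    [[0, 0, 0], [1.5, -1, -0.5], 1],
    [[0, 0, 0], [3, -1, -0.5], 1],
    [[0, 0, 0], [4.5, -1, -0.5], 1],
    [[0, 0, 0], [6, -1, -0.5], 1],
    [[0, 0, 0], [7.5, -1, -0.5], 1],
    [[0, 0, 0], [9, -1, -0.5], 1],
    [[0, 0, 0], [9, -1, -0.5], 1],
  ],
)

```text
time_s: 13.45
ee_pos: [526.1, -39.3, 228.1]
ee_rot: [-89.7, 0.2, 79.9]
force: [-0.9, -1.4, -0.5]
gripper_width: 0.5
```

Call:
carry_out(
  increments=[
    [[0, 0, 0], [0.7, 0, 0], 1],
    [[0, 0, 0], [1.4, 0, 0], 1],
    [[0, 0, 0], [2, 0, 0], 1],
    [[0, 0, 0], [2, 0, 0], 1],
  ],
)

```text
time_s: 13.78
ee_pos: [526.5, -37.6, 228.3]
ee_rot: [-89.8, 0.3, 79.9]
force: [-0.7, -2.5, -1.2]
gripper_width: 0.4
```

Call:
carry_out(
  increments=[
    [[0, 0, 0], [0.5, 0, 0], 1],
    [[0, 0, 0], [1, 0, 0], 1],
    [[0, 0, 0], [1, 0, 0], 1],
  ],
)

```text
time_s: 14.03
ee_pos: [526.7, -36.7, 228.3]
ee_rot: [-89.8, 0.3, 79.9]
force: [-0.4, -1.9, -1.8]
gripper_width: 0.5
```

Call:
carry_out(
  increments=[
    [[0, 0, 0], [0.5, 0, 0], 1],
    [[0, 0, 0], [1, 0, 0], 1],
    [[0, 0, 0], [1, 0, 0], 1],
  ],
)

```text
time_s: 14.28
ee_pos: [526.9, -35.7, 228.3]
ee_rot: [-89.8, 0.3, 79.9]
force: [0.3, -1.7, -0.8]
gripper_width: 0.4
```

Call:
carry_out(
  increments=[
    [[0, 0, 0], [0.5, 0, 0], 1],
    [[0, 0, 0], [1, 0, 0], 1],
    [[0, 0, 0], [1, 0, 0], 1],
  ],
)

```text
time_s: 14.53
ee_pos: [527.0, -34.7, 228.2]
ee_rot: [-89.8, 0.3, 79.9]
force: [-0.6, -2.6, -1.2]
gripper_width: 0.6
```

```bash
python3 - <<'E'
from go import *
print((env.state()["ee_pos"][:2]-O)@E)
f=env.grab_frame("scene"); cv2.imwrite("pics/s5.png",cv2.resize(f["frame"][190:290,240:400],None,fx=5,fy=5,interpolation=cv2.INTER_CUBIC))
E
```

```text
-52.707462518560455
```

View pics/s5.png

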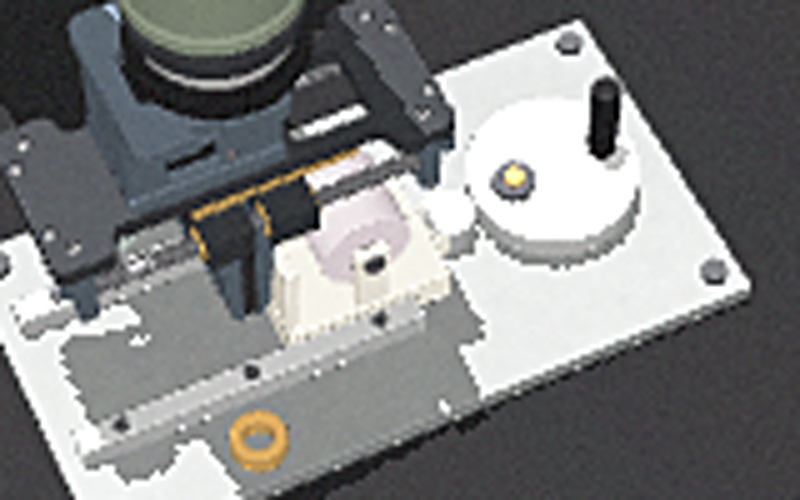

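The nose (455,220) is now very near the cam rim (470,210), and the fingers at (240,270) are against the tail. I'll continue in small steps until the force rises.

Call:
carry_out(
  increments=[
    [[0, 0, 0], [0.5, 0, 0], 1],
    [[0, 0, 0], [1, 0, 0], 1],
    [[0, 0, 0], [1, 0, 0], 1],
  ],
)

```text
time_s: 14.83
ee_pos: [527.2, -33.7, 228.2]
ee_rot: [-89.8, 0.3, 79.9]
force: [-1.1, -3.5, -1.1]
gripper_width: 0.3
```

Call:
carry_out(
  increments=[
    [[0, 0, 0], [0.4, 0, 0], 1],
    [[0, 0, 0], [0.8, 0, 0], 1],
    [[0, 0, 0], [0.8, 0, 0], 1],
  ],
)

```text
time_s: 15.08
ee_pos: [527.3, -33.2, 228.4]
ee_rot: [-89.8, 0.3, 79.9]
force: [-0.5, -4.0, -0.7]
gripper_width: 0.4
```

Call:
carry_out(
  increments=[
    [[0, 0, 0], [0.4, 0, 0], 1],
    [[0, 0, 0], [0.8, 0, 0], 1],
    [[0, 0, 0], [0.8, 0, 0], 1],
  ],
)

```text
time_s: 15.33
ee_pos: [527.4, -32.9, 228.5]
ee_rot: [-89.8, 0.4, 79.9]
force: [-1.6, -7.1, 1.4]
gripper_width: 0.5
```

Call:
carry_out(
  increments=[
    [[0, 0, 0], [0.5, 0, 0], 1],
    [[0, 0, 0], [0.5, 0, 0], 1],
  ],
)

```text
time_s: 15.5
ee_pos: [527.5, -32.7, 228.5]
ee_rot: [-89.8, 0.4, 79.9]
force: [-1.6, -9.3, 0.8]
gripper_width: 0.5
```

Now 9 N with almost no advance, so the nose is seated. Backing straight off, rising and moving clear.

Call:
carry_out(
  increments=[
    [[0, 0, 0], [-5, 0, 0], 1],
    [[0, 0, 0], [-20, 0, 0], 1],
    [[0, 0, 0], [-40, 0, 0], 1],
    [[0, 0, 0], [-40, -35, 0], 1],
    [[0, 0, 0], [-40, -75, 0], 1],
    [[0, 0, 0], [-40, -115, 0], 1],
    [[0, 0, 0], [-60, -145, 0], 1],
    [[0, 0, 0], [-100, -150, 10], 1],
    [[0, 0, 0], [-140, -150, 20], 1],
    [[0, 0, 0], [-165, -150, 25], 1],
  ],
)

```text
time_s: 16.33
ee_pos: [473.5, -190.8, 380.4]
ee_rot: [-89.9, 0.3, 79.8]
force: [-0.3, -0.5, -1.0]
gripper_width: 0.6
```

Call:
carry_out(
  increments=[
    [[0, 0, 0], [-20, 0, 0], 1],
    [[0, 0, 0], [-20, 0, 0], 1],
    [[0, 0, 0], [-20, 0, 0], 1],
    [[0, 0, 0], [-20, 0, 0], 1],
  ],
)

```text
time_s: 16.67
ee_pos: [471.3, -208.2, 379.1]
ee_rot: [-89.8, 0.2, 79.9]
force: [-0.2, -0.4, -0.0]
gripper_width: 0.7
```

```bash
python3 look.py 6; python3 deg.py 6; python3 - <<'E'
from go import *
for n in("scene","top"):
    f=load(n,6); P=pts(f); d=P[...,:2]-O; x=d@E; y=d@Y
    c=(np.abs(y)<22)&(x<-20)&(x>-70)&(P[...,2]>62)&(P[...,2]<85); print(n,np.histogram(x[c],np.arange(-62,-14,4))[0])
E
```

```text
[ 471.32739484 -208.18826457  379.07878846]
scene blob [359, 198, 18, 24, 189] [369.6 207.7] rel 70.7 5.9 deg 4.8 r 70.9
scene blob [358, 206, 6, 16, 81] [360.3 213.2] rel 44.4 1.3 deg 1.7 r 44.4
scene bolt [342.8 225.4] [342.8 226.1] off 0.1 0.5
top bolt [276.2 240.5] [276.4 240.9] off 0.3 -0.6
pin [255.2 236.4] rel 44.8 -0.6 deg -0.8
((270.7041931152344, 240.06027221679688), (34.77395248413086, 42.82849884033203), 96.37521362304688)
disc [270.7 240.1] rel 13.2 -0.3 deg -1.3
top [536.53486931  17.28484726] 79.86045 (321.3795166015625, 172.5675048828125)
scene [526.07310063  18.04670763] 79.9339 (320.3829650878906, 196.8206024169922)
scene [ 0  0  0  0  0 40 24  0  0  0 15]
top [ 0  0  0  0  0  9 38 10  0  0  0]
```

View pics/l6.png

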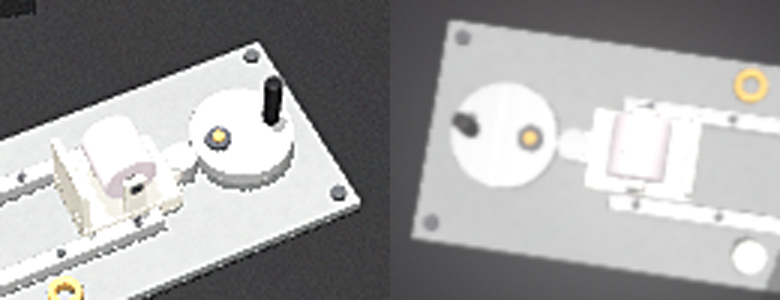

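Both views show the nose against the cam: in the top crop the nose (573,144) touches the rim (556,140). The pin reading has not changed, the tail top is at x ≈ -42 to -34 mm (expected -40 to -34), and the vial and collar are untouched. Handing in.

```bash
python3 -c "
from workcell import env
print(env.job_done())"
```

```text
the job is handed in; nothing more can be done
None
```

The carriage is at its closest working distance and the job is handed in, at about 16.8 s on the robot's clock. No verdict is reported at hand-in.

- **What I did:** With the closed fingers I pushed the crank pin counter-clockwise by about 80° to the low point, with one small corrective push of about 2°. I then pushed the carriage forward by its tail plate. It stopped advancing as the force rose from about 4 N to about 9 N, and I backed the arm well clear.
- **Cam:** The final angle read -0.8° from the top view and +1.7° from the scene view, or about 0° and +1.1° when measured against the bolt. The views disagree by about 1–2°, so I take it as low to within about 1°. The pin reading did not change when the carriage seated.
- **Carriage:** The nose touches the cam in both views. The tail plate sits at x ≈ -42 to -34 mm, where -40 to -34 mm is expected.
- **A check that did not work:** The disc-centre fit in the last top view (13 mm from the pivot instead of 20 mm) is invalid, because the white nose merges with the disc there. The same fit gave 20.5 mm before seating.
- **Other things:** The vial and collar stand where they were. I did not re-check the beaker, flask, dish, driver and jar in the last views.

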